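# Pull-test two spring clips and sort their cards

## Task

Pull-test the two spring clips on the wooden strip: draw the test card straight up out of each. Put the card from the weak clip, the narrow one, in the aluminium dustpan, and the card from the strong clip, the wide one, in the top tier of the stacked tiffin. Leave the tiffin and the dustpan standing level.

Things in the scene. Friction and masses are not known exactly. Their poses are not given: they have to be found in the camera images.
- card_narrow: Upright test card in the narrow, weak clip (26 mm wide, pulls out at about 3 N). Aluminium plate 40 wide, 4 thick, with wooden grip bar on top, 14 thick (x) x 40 (y) x 18 high; card 80 high, about 50 g. Origin: card's middle, 94 above counter at start; bar centre 31 above it, lower edge 40 below. x across thickness, y along bar, z up. Clips are orange, tops 18 below origin; raised 30 mm the card is free.
- card_wide: Identical card in the wide, strong clip (70 mm wide, pulls out at about 12 N: squeeze firmly). Same sizes, origin, axes and start height as the other card. Both clips stand jaws-up, 140 mm apart along y, on one fixed wooden strip 260 x 70 x 20 mm; which clip is at which end varies. Each clip is 58 mm high and holds the card's lowest 22 mm.
- tiffin: Three round steel tiffin tiers stacked as one loose piece, 143 mm diameter, 150 mm high, 0.7 kg. Only the top tier is open: inner diameter 132 mm, inner floor 104 mm above the counter, rim at 150 mm. Origin: centre of the underside; z up. A card let go on that floor stands, leans or lies inside.
- dustpan: Small loose aluminium dustpan, 0.45 kg, flat on the counter: pan 180 mm (x) by 200 mm (y), floor 4 mm thick, walls 40-45 mm high at back (+x) and sides, open mouth at -x; round handle out of the back, to 200 mm from the origin. Origin: centre of the pan's underside; z up. A card let go upright on the floor near the middle stands or falls flat inside.
There are look-alikes about, which are no part of the job. What is shaped like the tiffin but purple, red or turquoise is not meant.

How it is judged:
By the outcome, as a careful person would: the job done as asked, in the order asked, and still so for the second after the job is handed in, with the robot touching nothing.
It also fails if it takes over 64 s, if anything falls off the work surface, if the arm or the gripper's body presses on something with over 40 N, if the wrist force passes 120 N, or if a joint passes its speed limit or range.

## Robot

A 7-joint arm with a two-finger parallel gripper is mounted at the origin on the work surface. World frame = base frame: x ahead of the robot, y to its left, z up, the work surface at z = 0. Lengths are in m, angles in rad, forces in N, time in s.
With the tool pointing down it reaches from about 0.35 to 0.9 m from the base axis. Payload 7.2 kg.
Tool frame: the origin (TCP) lies midway between the tips of the shut fingers; the grasp point (between the pads) lies 19 mm behind it; z points along the fingers, x is the direction in which the jaws open and shut, and the axes are right-handed (so a half turn about z gives the same grasp; the last joint's range is limited). The gripper opens to 88 mm and grips with 3 to 60 N. Pads are 20 mm wide; open, the fingers measure 115 mm over their backs; the gripper's body (75 mm by 178 mm) begins 61 mm behind the grasp point.
Start: joints at [-1.379, 0.411, -0.013, 1.596, 0.006, 1.134, -0.082], TCP at [0.161, 0.604, 0.223] pointing down, gripper open.
Joint ranges: [-2.95, 2.95], [-0.29, 1.99], [-1.47, 1.44], [0.14, 2.54], [-1.03, 4.17], [0.13, 1.85], [-2.86, 2.86]. Speed limits (rad/s): [2.39, 2.39, 3.01, 3.01, 3.14, 3.14, 3.14].

## Interface

Orientations are given as a 3x3 rotation matrix whose columns are the frame's x, y, z axes.
In Python, from rig import arm gives the robot as it stands. The module is installed in compiled form; this text tells all that it offers.
- The arm moves only by the tool servo_tool, never from a script. Its argument "series" is a list that holds one entry, the list of rows, each a list of 6 numbers: the shift along the tool's x, y, z in cm, then the turn, a rotation vector about the tool's x, y, z in rad. In form: [[[dx, dy, dz, ax, ay, az], ...]]. A call has 1 to 5 rows; each row is the pose to reach, as a shift and turn from the pose commanded when the call began, along the tool's axes at that moment; what a row does not reach only later rows make up. A row lasts 1/10 s, in which the tool goes at most 50 mm and 8.59 degrees, less where a joint would pass 70% of its speed; a pose out of reach is approached as far as the arm can. A call with a gripper value outside its range is refused whole. "claw" is the opening, from 0 (shut) to 1 (fully open), set as the call begins (left out, the last holds). The fingers move at their own pace and stop on an object; "newtons" is the grip in N (left out, the last holds). Time passes only in rows, so rows that repeat a pose let the fingers close. It gives the time, the measured TCP pose, the force and the opening at its end, in the units of the state.
- arm.observe(): the state, without advancing time (a new reading comes with each control period).
- arm.camera(name): name is "scene" or "top"; returns a dict with "image" (480x640x3 uint8, red, green, blue), "K" (3x3 intrinsics, pixels), "extrinsics" (4x4, takes a point from camera to world coordinates). Camera axes: x right, y up, looking along -z (the intrinsics and any distortion apply to the point x, -y, -z); pixel columns grow to the right and rows downward; lengths in m; the calibration is good to about 2 mm. A picture is of the moment at which its call begins. There is no depth.
- arm.job_done(): hands the job in, once; it reports no verdict.
The state is a dict: "time_s": time; "joints": joint angles; "joint_vel": joint speeds; "joint_efforts": joint torques, N m; "eef_pos": TCP position; "tool_rot": TCP orientation; "force": force on the tool from outside, world axes, zero at the start; "ft_torque": the same for the moment, N m; "width": finger opening in m.
Only numpy, scipy, OpenCV 4.12 (cv2) and the standard library are available. Lean on these libraries where they do the work, as an engineer would, in place of code of your own. Each camera call takes 0.05 s, during which the arm holds its last target.

## Working session

There is one attempt and no reset: what is moved stays moved. The work goes in short steps, Python scripts to look and compute and a tool call to move; the robot and the scene stay as the last step left them, time stands still between calls to the robot, and variables do not carry over. Pictures are saved under pics/ and viewed, and the job is handed in when it is done.

Besides the shell and the picture viewer there is one more tool, called after ">>>" as name(argument=value, ...) on one line, values as JSON. servo_tool: Moves the arm, as the interface text tells. Its arguments: {"type":"object","properties":{"series":{"type":"array","items":{"type":"array","items":{"type":"array","items":{"type":"number"}}}},"claw":{"type":"number"},"newtons":{"type":"number"}},"required":["series"]}

```bash
mkdir -p pics; python3 - <<'E'
from rig import arm
import cv2,numpy as np
s=arm.observe()
for k,v in s.items(): print(k,np.round(v,4).tolist())
for n in ("scene","top"):
    c=arm.camera(n); cv2.imwrite(f"pics/{n}0.png",c["image"][:,:,::-1]); print(n,{k:(np.round(v,4).tolist() if k!="image" else 0) for k,v in c.items()})
E
```

```text
time_s 0.0
joints [-1.3792, 0.4119, -0.0127, 1.597, 0.0056, 1.1343, -0.0822]
joint_vel [-0.0016, -0.0013, -0.0013, 0.0007, 0.0001, -0.0003, 0.0003]
joint_efforts [0.0003, -58.7953, 0.6419, -29.1075, -0.0538, 0.0184, 0.0001]
eef_pos [0.1604, 0.6035, 0.2218]
tool_rot [[0.2568, 0.9665, -0.0003], [0.9665, -0.2568, -0.0016], [-0.0016, 0.0001, -1.0]]
force [0.3753, 0.1919, -0.7722]
ft_torque [-0.0706, -0.041, -0.0483]
width 0.0881
scene {'image': 0, 'K': [[516.7014, 0.0, 322.2032], [0.0, 516.7014, 233.3619], [0.0, 0.0, 1.0]], 'extrinsics': [[-0.4143, -0.7267, 0.5479, 1.0695], [0.91, -0.3408, 0.236, 0.3368], [0.0152, 0.5964, 0.8026, 0.9773], [0.0, 0.0, 0.0, 1.0]]}
top {'image': 0, 'K': [[544.981, 0.0, 318.4983], [0.0, 544.981, 245.3196], [0.0, 0.0, 1.0]], 'extrinsics': [[-0.0163, 0.9982, -0.0576, 0.3938], [-0.9998, -0.0167, -0.0075, 0.0916], [-0.0084, 0.0575, 0.9983, 1.1941], [0.0, 0.0, 0.0, 1.0]]}
```

View pics/scene0.png

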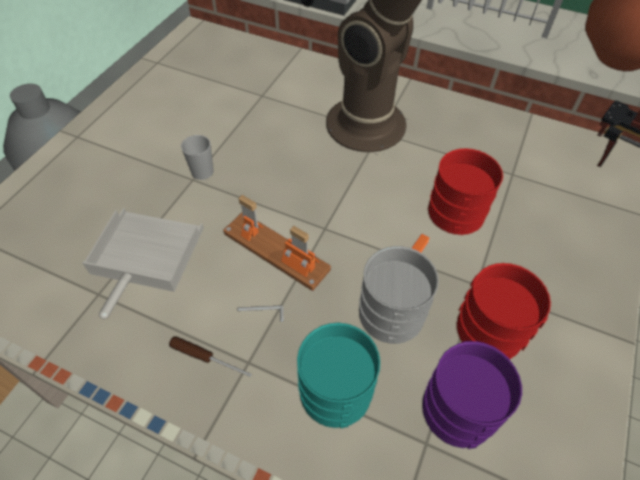

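View pics/top0.png

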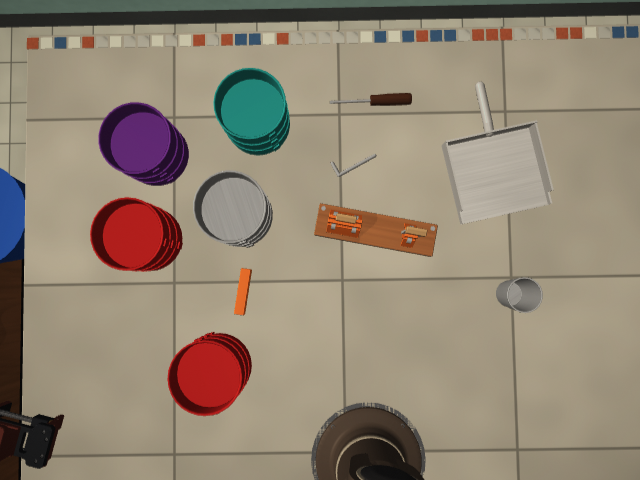

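The top view shows the steel tiffin rim at about (232,208), the wide clip at about (344,221), the narrow clip at about (413,233) and the dustpan at about (498,172) with its handle pointing to world +x. In the scene view the same things are at (398,285), (300,245), (248,215) and (145,250). Next I'll zoom in on them.

```bash
cat > h.py <<'E'
import numpy as np,cv2
KS={}
from rig import arm
def cam(n):
    c=arm.camera(n); return c
def ray(c,p):
    K=c["K"];E=c["extrinsics"]
    v=np.linalg.inv(K)@np.array([p[0],p[1],1.]); d=E[:3,:3]@np.array([v[0],-v[1],-v[2]])
    return E[:3,3],d/np.linalg.norm(d)
def plane(c,p,z):
    o,d=ray(c,p); return o+d*(z-o[2])/d[2]
def proj(c,X):
    E=c["extrinsics"]; q=E[:3,:3].T@(np.asarray(X)-E[:3,3]); q=c["K"]@np.array([q[0],-q[1],-q[2]]); return q[:2]/q[2]
def tri(c1,p1,c2,p2):
    o1,d1=ray(c1,p1);o2,d2=ray(c2,p2)
    A=np.stack([d1,-d2],1); t=np.linalg.lstsq(A,o2-o1,rcond=None)[0]
    a=o1+d1*t[0];b=o2+d2*t[1]; return (a+b)/2,np.linalg.norm(a-b)
E
python3 - <<'E'
from h import *
import pickle
S=cam("scene");T=cam("top")
pickle.dump((S,T),open("v0.pkl","wb"))
def crop(c,x0,y0,w,h,f,n): cv2.imwrite(n,cv2.resize(c["image"][y0:y0+h,x0:x0+w,::-1],None,fx=f,fy=f,interpolation=cv2.INTER_CUBIC))
a=cv2.resize(S["image"][190:290,220:340,::-1],None,fx=5,fy=5,interpolation=cv2.INTER_CUBIC)
cv2.imwrite("pics/sclip.png",a)
crop(T,310,195,133,66,6,"pics/tclip.png")
crop(S,80,200,130,120,5,"pics/span.png")
crop(T,435,75,125,155,3.8,"pics/tpan.png")
E
```

```text
(no output)
```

View pics/sclip.png

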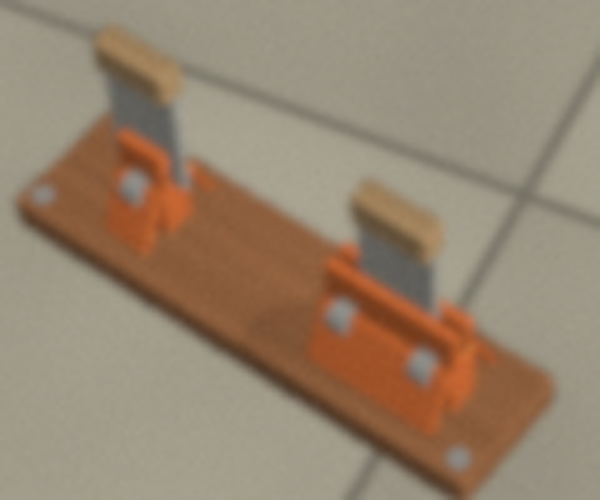

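View pics/tclip.png

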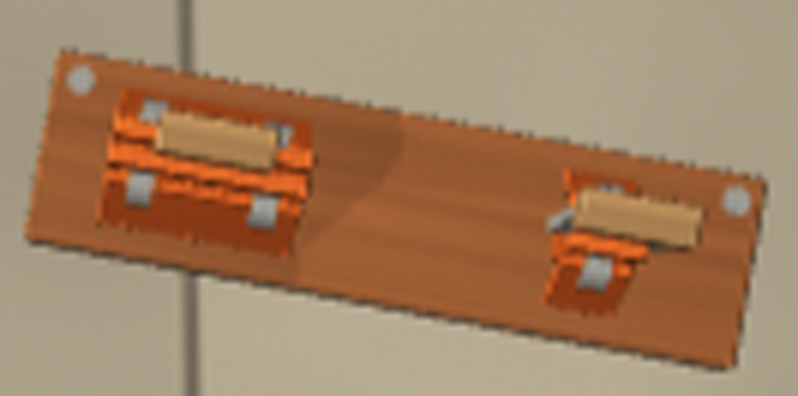

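View pics/tpan.png

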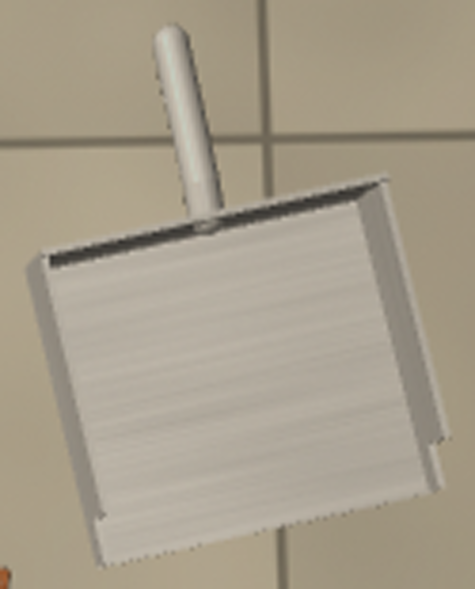

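View pics/span.png

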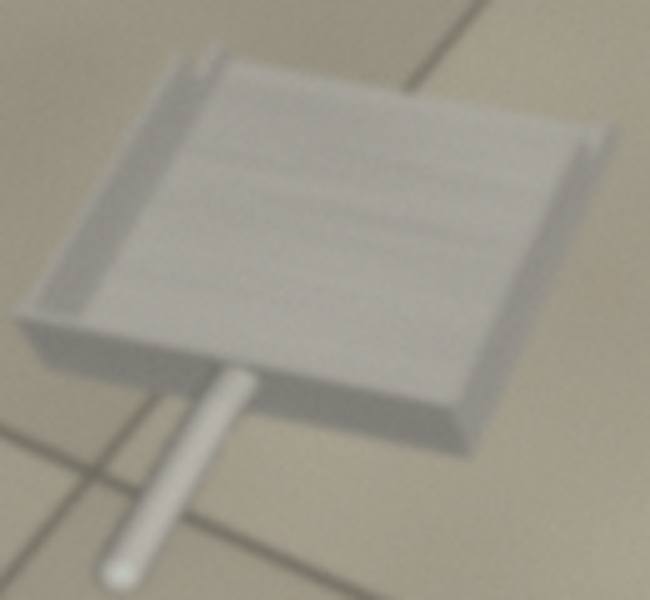

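```bash
python3 - <<'E'
from h import *
import pickle
S,T=pickle.load(open("v0.pkl","rb"))
def pr(c,pts): 
    for p in pts: print(p, c["image"][p[1],p[0]], cv2.cvtColor(c["image"][p[1]:p[1]+1,p[0]:p[0]+1],cv2.COLOR_RGB2HSV)[0,0])
pr(T,[(346,218),(417,231),(380,230),(430,180),(330,230),(344,226)])
pr(S,[(248,203),(302,240),(299,234),(275,255),(270,200),(300,250),(250,210)])
E
```

```text
(346, 218) [167 127  80] [ 16 133 167]
(417, 231) [167 125  80] [ 16 133 167]
(380, 230) [158  93  51] [ 12 173 158]
(430, 180) [170 159 136] [ 20  51 170]
(330, 230) [136  58  21] [ 10 216 136]
(344, 226) [188  81  30] [ 10 214 188]
(248, 203) [158 127  90] [ 16 110 158]
(302, 240) [98 82 62] [17 94 98]
(299, 234) [152 123  86] [ 17 111 152]
(275, 255) [124  82  51] [ 13 150 124]
(270, 200) [157 151 134] [ 22  37 157]
(300, 250) [175  97  60] [ 10 168 175]
(250, 210) [101  93  80] [ 19  53 101]
```

```bash
cat > m.py <<'E'
from h import *
def bars(c,box,lo,hi):
    x0,y0,x1,y1=box
    im=c["image"][y0:y1,x0:x1]; f=6
    im=cv2.resize(im,None,fx=f,fy=f,interpolation=cv2.INTER_CUBIC)
    hsv=cv2.cvtColor(im,cv2.COLOR_RGB2HSV); m=cv2.inRange(hsv,lo,hi)
    m=cv2.morphologyEx(m,cv2.MORPH_OPEN,np.ones((7,7)))
    n,l,st,ce=cv2.connectedComponentsWithStats(m)
    out=[]
    for i in range(1,n):
        if st[i,4]>2500:
            cnt=cv2.findContours((l==i).astype(np.uint8),cv2.RETR_EXTERNAL,cv2.CHAIN_APPROX_NONE)[0][0]
            b=cv2.boxPoints(cv2.minAreaRect(cnt))
            g=lambda p:((np.array(p)+.5)/f-.5+[x0,y0])
            out.append((g(ce[i]),g(b),g(cnt[:,0,:]),st[i,4]/f/f))
    return out
E
python3 - <<'E'
from m import *
import pickle
S,T=pickle.load(open("v0.pkl","rb"))
t=bars(T,(310,195,443,261),(14,95,110),(19,150,255))
s=bars(S,(220,190,340,290),(14,70,85),(20,125,255))
for n,q in(("T",t),("S",s)):
    for a,b,c,ar in q: print(n,a.round(1),b.round(1).tolist(),ar)
E
```

```text
T [345.7 217.9] [[335.2, 219.6], [336.4, 212.8], [356.2, 216.2], [355.1, 223.0]] 131.13888888888889
T [415.9 230.8] [[404.5, 232.3], [405.9, 225.0], [426.9, 229.1], [425.5, 236.4]] 143.52777777777777
S [247.2 202.5] [[236.1, 200.8], [241.0, 193.1], [258.1, 203.9], [253.2, 211.6]] 160.66666666666666
S [299.1 233.8] [[287.7, 232.3], [292.6, 224.3], [310.3, 235.1], [305.3, 243.1]] 172.91666666666666
```

```bash
python3 - <<'E'
from m import *
import pickle
S,T=pickle.load(open("v0.pkl","rb"))
W=tri(T,(345.7,217.9),S,(299.1,233.8)); N=tri(T,(415.9,230.8),S,(247.2,202.5))
print("W",W,"N",N,np.linalg.norm(W[0]-N[0]))
for p in [(345.7,217.9),(415.9,230.8)]: print(plane(T,p,.131))
for p in [(299.1,233.8),(247.2,202.5)]: print(plane(S,p,.128))
d=N[0]-W[0];print("yaw of line",np.degrees(np.arctan2(d[1],d[0])))
# bar long-axis from top view boxes
for a,b in [((335.2,219.6),(355.1,223.0)),((336.4,212.8),(356.2,216.2)),((404.5,232.3),(425.5,236.4)),((405.9,225.0),(426.9,229.1))]:
    A=plane(T,a,.134);B=plane(T,b,.134);print(np.degrees(np.arctan2(*(B-A)[1::-1])),np.linalg.norm(B-A))
g=lambda x,y:(310+x/6-.4,195+y/6-.4)
q=[plane(T,g(*p),.02) for p in [(62,50),(765,180),(735,368),(27,240)]]
for i in range(4):
    e=q[(i+1)%4]-q[i];print(q[i].round(4),np.linalg.norm(e),np.degrees(np.arctan2(e[1],e[0])))
print(np.mean(q,0))
# tiffin rim
for c,n,lo in ((T,"T",(185,160,85,100)),(S,"S",(350,240,95,110))):
    x,y,w,h=lo; cv2.imwrite(f"pics/tif{n}.png",cv2.resize(c["image"][y:y+h,x:x+w,::-1],None,fx=5,fy=5,interpolation=cv2.INTER_CUBIC))
E
```

```text
W (array([0.50884717, 0.04451376, 0.12545811]), np.float64(0.0013618766828552432)) N (array([ 0.48103109, -0.09277082,  0.12548206]), np.float64(0.0012697528956132167)) 0.14007423365439292
[0.50799778 0.0453888  0.131     ]
[ 0.48032502 -0.09122884  0.131     ]
[0.51073189 0.0447374  0.128     ]
[ 0.48293519 -0.09213176  0.128     ]
yaw of line -101.45399261875632
-100.72336742955164 0.039398171709928966
-100.78483124543838 0.03923337479964247
-102.0830198823377 0.04154818059795823
-102.09822978479498 0.04157929356922347
[0.5535 0.0958 0.02  ] 0.2573292669643935 -101.53533652640967
[ 0.502  -0.1564  0.02  ] 0.06865911361082622 169.3541383564627
[ 0.4345 -0.1437  0.02  ] 0.2581323603468671 78.7580989933721
[0.4849 0.1095 0.02  ] 0.06997334376264548 -11.317421538625013
[ 0.49371868 -0.02369594  0.02      ]
```

View pics/tifT.png

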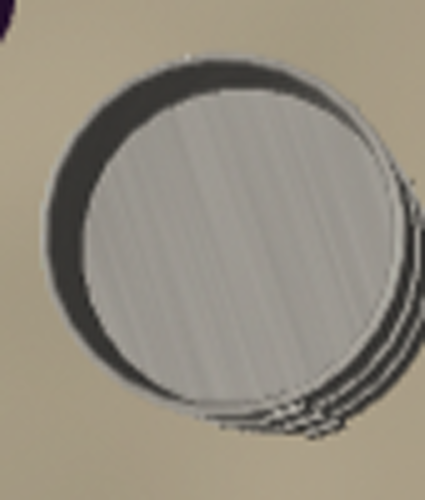

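View pics/tifS.png

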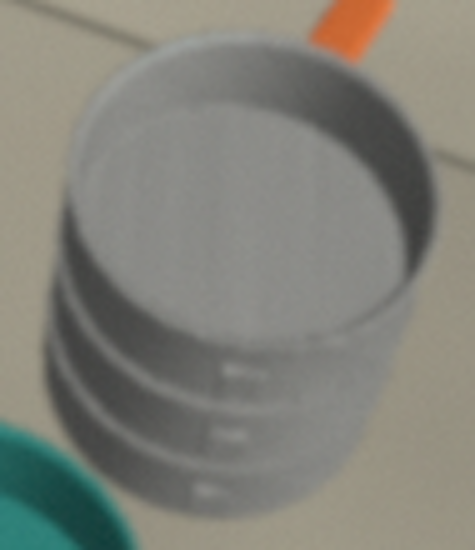

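```bash
python3 - <<'E'
from m import *
import pickle
S,T=pickle.load(open("v0.pkl","rb"))
gT=lambda x,y:(185+x/5-.4,160+y/5-.4); gS=lambda x,y:(350+x/5-.4,240+y/5-.4)
# rim: fit ellipses to hand read points? use extreme mids
print("rim centre",tri(T,gT(224,236),S,gS(252,190)))
c=plane(T,gT(224,236),.15);print("T plane .15",c, "scene",plane(S,gS(252,190),.15))
l,r=plane(T,gT(43,236),.15),plane(T,gT(405,236),.15);print("dia",np.linalg.norm(l-r))
print("floor centre T .104",plane(T,gT(237,247),.104),"dia",np.linalg.norm(plane(T,gT(82,247),.104)-plane(T,gT(392,247),.104)))
p=lambda x,y:(435+x/3.8-.4,75+y/3.8-.4)
q=[plane(T,p(*a),.004) for a in [(50,268),(360,200),(440,490),(105,565)]]
for i in range(4):
    e=q[(i+1)%4]-q[i];print(q[i].round(4),np.linalg.norm(e).round(3),np.degrees(np.arctan2(e[1],e[0])).round(1))
print("pan",np.mean(q,0))
# scene: mouth corners & back base
ps=lambda x,y:(80+x/5-.4,200+y/5-.4)
for a in [(590,135),(225,65),(75,315),(455,400)]: print(plane(S,ps(*a),.004).round(4))
# back wall top corners two-view
print(tri(T,p(388,180),S,ps(22,318)), tri(T,p(45,255),S,ps(465,405)))
print("handle end",tri(T,p(168,32),S,ps(122,575)))
print("gray cup",plane(T,(524,295),.09),plane(S,(197,143),.09))
E
```

```text
rim centre (array([0.5325093 , 0.26977892, 0.14404607]), np.float64(0.00276810928047524))
T plane .15 [0.53132083 0.27009578 0.15      ] scene [0.53687606 0.26897452 0.15      ]
dia 0.13990188328102932
floor centre T .104 [0.53283421 0.27274761 0.104     ] dia 0.12504436151353268
[ 0.6791 -0.1883  0.004 ] 0.185 -78.5
[ 0.7157 -0.3692  0.004 ] 0.175 -167.0
[ 0.5455 -0.4086  0.004 ] 0.198 101.7
[ 0.5054 -0.2147  0.004 ] 0.176 8.7
pan [ 0.61143534 -0.29519403  0.004     ]
[ 0.5117 -0.2238  0.004 ]
[ 0.55   -0.4048  0.004 ]
[ 0.6951 -0.3762  0.004 ]
[ 0.6607 -0.1977  0.004 ]
(array([ 0.71818204, -0.3728677 ,  0.03570834]), np.float64(0.0005674202052891194)) (array([ 0.67678425, -0.17507529,  0.04002038]), np.float64(0.004580429076632068))
handle end (array([ 0.80246957, -0.24870682,  0.0451817 ]), np.float64(0.0006771858794290453))
gray cup [ 0.35040734 -0.3120324   0.09      ] [ 0.34312024 -0.31559112  0.09      ]
```

Heights check out: the bar centres triangulate to z = 0.1255 (0.125 expected) and sit 140.1 mm apart (140 expected). The tiffin rim comes out at about 0.144 and the pan is about 180 x 190 mm. The line through the bars is at -101.5°, so the card thickness axis is at -11.5°. Next I'll work out the moves.

```bash
cat > go.py <<'E'
import sys,numpy as np
from scipy.spatial.transform import Rotation as Ro
from rig import arm
P=dict(N=(.4813,-.0925),W=(.5092,.0447),PAN=(.616,-.294),TIF=(.5335,.270))
def target(x,y,z,yaw):
    a=np.radians(yaw); X=np.array([np.cos(a),np.sin(a),0]);Z=np.array([0,0,-1.]);return np.array([x,y,z]),np.stack([X,np.cross(Z,X),Z],1)
def delta(x,y,z,yaw=-11.45):
    s=arm.observe();p,R=target(x,y,z,yaw);R0=np.array(s["tool_rot"])
    d=R0.T@(p-s["eef_pos"])*100; r=Ro.from_matrix(R0.T@R).as_rotvec()
    print("t",s["time_s"],"pos",np.round(s["eef_pos"],4),"F",np.round(s["force"],1),"w",round(s["width"],4),"j",np.round(s["joints"],2))
    print("delta cm",d.round(2),"rot",r.round(3),"rows",np.linalg.norm(d)/5,np.linalg.norm(r)/.15)
if __name__=="__main__":
    a=sys.argv[1:]; xy=P[a[0]]; delta(xy[0],xy[1],float(a[1]),float(a[2]) if len(a)>2 else -11.45)
E
python3 go.py N 0.20
```

```text
t 0.2 pos [0.1605 0.6037 0.2221] F [-0.6 -0.6  0.8] w 0.0878 j [-1.38  0.41 -0.01  1.6   0.01  1.13 -0.08]
delta cm [-59.05  48.89   2.27] rot [1.000e-03 1.000e-03 1.511e+00] rows 15.33833253614237 10.07261209301993
```

>>> servo_tool(series=[[[-3.4, 2.8, 0, 0, 0, 0.09], [-6.8, 5.6, 0, 0, 0, 0.18], [-10.2, 8.4, 0, 0, 0, 0.27], [-13.6, 11.2, 0, 0, 0, 0.36], [-17, 14, 0, 0, 0, 0.45]]], claw=1, newtons=40)

```text
time_s: 0.7
eef_pos: [0.2527, 0.402, 0.2226]
tool_rot: [[0.654, 0.756, -0.0], [0.756, -0.654, 0.0], [0.0, -0.0, -1.0]]
force: [1.1, -0.1, 0.0]
width: 0.0881
```

```bash
python3 go.py N 0.20
```

```text
t 0.7 pos [0.2527 0.402  0.2226] F [ 1.1 -0.1  0. ] w 0.0881 j [-1.22  0.15  0.12  1.95 -0.02  1.04 -0.23]
delta cm [-22.42  49.65   2.25] rot [-0.     0.     1.057] rows 10.90547993376334 7.047579418759186
```

>>> servo_tool(series=[[[-1.9, 4.2, 0, 0, 0, 0.1], [-3.8, 8.4, 0, 0, 0, 0.2], [-5.7, 12.6, 0, 0, 0, 0.3], [-7.6, 16.8, 0, 0, 0, 0.4], [-9.5, 21, 0, 0, 0, 0.5]]])

```text
time_s: 1.2
eef_pos: [0.35, 0.1931, 0.2228]
tool_rot: [[0.937, 0.35, 0.0], [0.35, -0.937, 0.001], [0.001, -0.001, -1.0]]
force: [1.1, 1.2, -0.2]
width: 0.0873
```

```bash
python3 go.py N 0.20
```

```text
t 1.2 pos [0.35   0.1931 0.2228] F [ 1.1  1.2 -0.2] w 0.0873 j [-0.97  0.    0.35  2.12 -0.    1.02 -0.26]
delta cm [ 2.32 31.35  2.26] rot [-0.001 -0.     0.557] rows 6.303443861709921 3.712812689313789
```

>>> servo_tool(series=[[[0.3, 4.5, 0, 0, 0, 0.1], [0.7, 9, 0, 0, 0, 0.2], [1, 13.5, 0, 0, 0, 0.3], [1.3, 18, 0, 0, 0, 0.4], [1.7, 22.5, 0, 0, 0, 0.5]]])

```text
time_s: 1.7
eef_pos: [0.4453, -0.0114, 0.2229]
tool_rot: [[0.99, -0.142, 0.001], [-0.142, -0.99, 0.001], [0.001, -0.001, -1.0]]
force: [0.3, 1.0, -0.9]
width: 0.0877
```

```bash
python3 go.py N 0.20
```

```text
t 1.7 pos [ 0.4453 -0.0114  0.2229] F [ 0.3  1.  -0.9] w 0.0877 j [-0.67  0.09  0.64  2.04 -0.07  1.03 -0.14]
delta cm [4.72 7.52 2.29] rot [-0.001 -0.001  0.057] rows 1.832833594222834 0.3795871721532781
```

>>> servo_tool(series=[[[1.6, 2.5, 0.7, 0, 0, 0.02], [3.2, 5, 1.5, 0, 0, 0.04], [4.7, 7.5, 2.2, 0, 0, 0.057], [4.7, 7.5, 2.2, 0, 0, 0.057]]])

```text
time_s: 2.1
eef_pos: [0.4814, -0.094, 0.2]
tool_rot: [[0.98, -0.2, -0.001], [-0.2, -0.98, -0.002], [-0.0, 0.002, -1.0]]
force: [0.4, 1.6, 0.5]
width: 0.0879
```

```bash
python3 - <<'E'
from h import *
import go
go.delta(.4813,-.0925,.106)
S=cam("scene");T=cam("top")
cv2.imwrite("pics/s1.png",S["image"][:,:,::-1]);
a=cv2.resize(S["image"][130:280,190:340,::-1],None,fx=4,fy=4,interpolation=cv2.INTER_CUBIC);cv2.imwrite("pics/s1c.png",a)
E
```

```text
t 2.1 pos [ 0.4814 -0.094   0.2   ] F [0.4 1.6 0.5] w 0.0879 j [-0.51  0.23  0.71  1.98 -0.18  0.99  0.09]
delta cm [-0.04 -0.17  9.4 ] rot [ 0.002  0.    -0.001] rows 1.8808055970473128 0.017498254512762244
```

View pics/s1c.png

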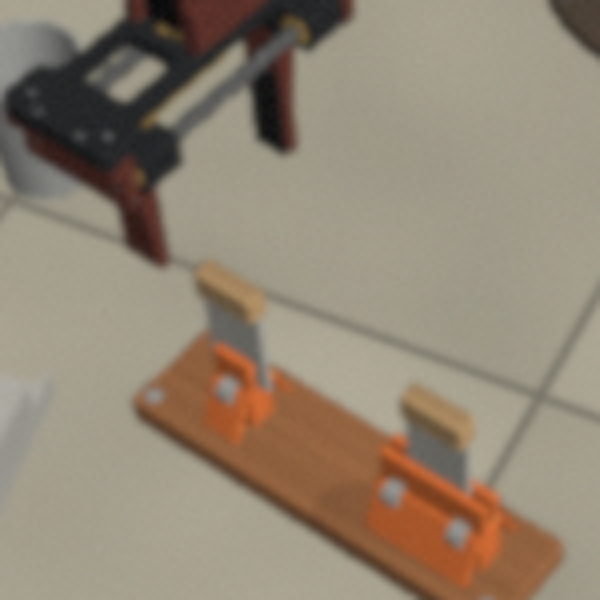

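The open fingers straddle the narrow card's bar, which is at about (230,290) in the crop, and sit above it. Going down.

>>> servo_tool(series=[[[0, -0.1, 3, 0, 0, 0], [0, -0.1, 6, 0, 0, 0], [0, -0.1, 8.4, 0, 0, 0], [0, -0.1, 9.4, 0, 0, 0], [0, -0.1, 9.4, 0, 0, 0]]])

```text
time_s: 2.7
eef_pos: [0.4805, -0.0883, 0.106]
tool_rot: [[0.981, -0.193, -0.002], [-0.193, -0.981, 0.0], [-0.002, 0.0, -1.0]]
force: [0.5, 0.0, 0.8]
width: 0.0876
```

>>> servo_tool(series=[[[0, 0, 0, 0, 0, 0], [0, 0, 0, 0, 0, 0], [0, 0, 0, 0, 0, 0], [0, 0, 0, 0, 0, 0], [0, 0, 0, 0, 0, 0]]], claw=0, newtons=30)

```text
time_s: 3.2
eef_pos: [0.4815, -0.0894, 0.107]
tool_rot: [[0.981, -0.195, 0.001], [-0.195, -0.981, 0.0], [0.001, -0.0, -1.0]]
force: [0.3, -0.2, -0.4]
width: 0.0513
```

>>> servo_tool(series=[[[0, 0, 0, 0, 0, 0], [0, 0, 0, 0, 0, 0], [0, 0, 0, 0, 0, 0], [0, 0, 0, 0, 0, 0], [0, 0, 0, 0, 0, 0]]])

```text
time_s: 3.7
eef_pos: [0.4814, -0.0895, 0.1066]
tool_rot: [[0.981, -0.195, 0.0], [-0.195, -0.981, -0.0], [0.0, 0.0, -1.0]]
force: [1.5, 0.0, -1.0]
width: 0.0138
```

>>> servo_tool(series=[[[0, 0, 0, 0, 0, 0], [0, 0, 0, 0, 0, 0]]])

```text
time_s: 3.9
eef_pos: [0.4814, -0.0895, 0.1066]
tool_rot: [[0.981, -0.195, 0.0], [-0.195, -0.981, -0.0], [0.0, 0.0, -1.0]]
force: [0.9, 0.8, -0.4]
width: 0.0139
```

```bash
python3 - <<'E'
from h import *
import go
go.delta(.4813,-.0925,.106)
S=cam("scene");T=cam("top")
a=cv2.resize(S["image"][130:280,190:340,::-1],None,fx=4,fy=4,interpolation=cv2.INTER_CUBIC);cv2.imwrite("pics/s2c.png",a)
E
```

```text
t 3.9 pos [ 0.4814 -0.0895  0.1066] F [ 0.9  0.8 -0.4] w 0.0139 j [-0.43  0.37  0.64  2.07 -0.31  0.79  0.21]
delta cm [0.05 0.3  0.06] rot [ 0.    -0.     0.004] rows 0.061861133246655334 0.02496892094422398
```

View pics/s2c.png

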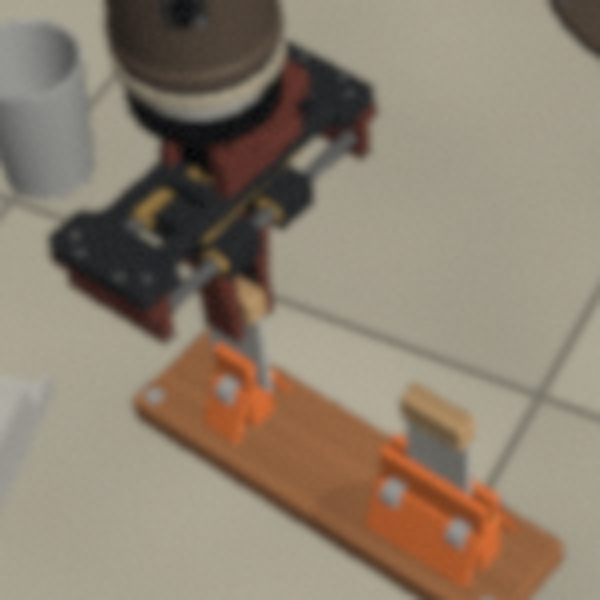

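The width reading of 13.9 mm matches the 14 mm bar, and in the crop the fingers hold it at about (240,300). Now I'll pull it straight up.

>>> servo_tool(series=[[[0, 0, -1, 0, 0, 0], [0, 0, -2, 0, 0, 0], [0, 0, -3.2, 0, 0, 0], [0, 0, -4.5, 0, 0, 0], [0, 0, -6, 0, 0, 0]]])

```text
time_s: 4.5
eef_pos: [0.4811, -0.0894, 0.1679]
tool_rot: [[0.981, -0.195, -0.0], [-0.195, -0.981, 0.0], [-0.0, -0.0, -1.0]]
force: [-0.1, -0.2, -0.5]
width: 0.0138
```

```bash
python3 - <<'E'
from h import *
import go
go.delta(.616,-.294,.165)
S=cam("scene");T=cam("top")
a=cv2.resize(S["image"][130:280,190:340,::-1],None,fx=4,fy=4,interpolation=cv2.INTER_CUBIC);cv2.imwrite("pics/s3c.png",a)
E
```

```text
t 4.5 pos [ 0.4811 -0.0894  0.1679] F [-0.1 -0.2 -0.5] w 0.0138 j [-0.49  0.28  0.7   2.02 -0.22  0.92  0.13]
delta cm [17.22 17.44  0.29] rot [-0.     0.     0.004] rows 4.901682354670065 0.025581887069328943
```

View pics/s3c.png

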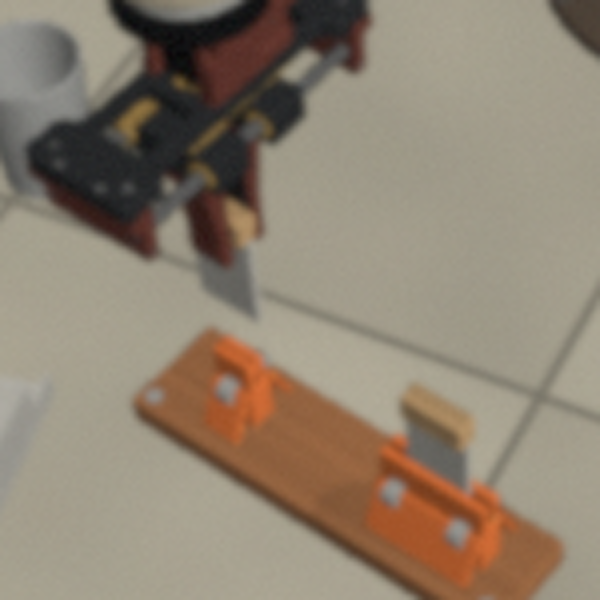

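The card is out of the narrow clip, hanging upright in the grip with its lower corner at about (255,315). Next it goes over the dustpan.

>>> servo_tool(series=[[[2.9, 2.9, 0, 0, 0, 0], [5.8, 5.9, 0, 0, 0, 0], [8.7, 8.8, 0, 0, 0, 0], [11.6, 11.7, 0, 0, 0, 0], [14.5, 14.6, 0, 0, 0, 0]]])

```text
time_s: 5.1
eef_pos: [0.5957, -0.2619, 0.1662]
tool_rot: [[0.981, -0.194, -0.001], [-0.194, -0.981, 0.001], [-0.001, -0.001, -1.0]]
force: [-0.2, 0.1, 0.1]
width: 0.014
```

>>> servo_tool(series=[[[1.4, 1.4, 0, 0, 0, 0], [2.7, 2.8, 0, 0, 0, 0], [2.7, 2.8, 2, 0, 0, 0], [2.7, 2.8, 4, 0, 0, 0], [2.7, 2.8, 4, 0, 0, 0]]])

```text
time_s: 5.6
eef_pos: [0.6144, -0.2925, 0.1234]
tool_rot: [[0.981, -0.195, -0.005], [-0.195, -0.981, 0.002], [-0.005, -0.001, -1.0]]
force: [0.2, 0.8, -0.9]
width: 0.0141
```

```bash
python3 - <<'E'
from h import *
import go
go.delta(.616,-.294,.058)
S=cam("scene");T=cam("top")
a=cv2.resize(S["image"][140:300,70:230,::-1],None,fx=3.7,fy=3.7,interpolation=cv2.INTER_CUBIC);cv2.imwrite("pics/s4c.png",a)
a=cv2.resize(T["image"][70:270,400:640,::-1],None,fx=3,fy=3,interpolation=cv2.INTER_CUBIC);cv2.imwrite("pics/t4c.png",a)
E
```

```text
t 5.6 pos [ 0.6144 -0.2925  0.1234] F [ 0.2  0.8 -0.9] w 0.0141 j [-0.03  0.67  0.63  1.57 -0.43  1.05  0.52]
delta cm [0.22 0.13 6.54] rot [-0.001  0.005  0.004] rows 1.3086700101418223 0.044741520292814224
```

View pics/s4c.png

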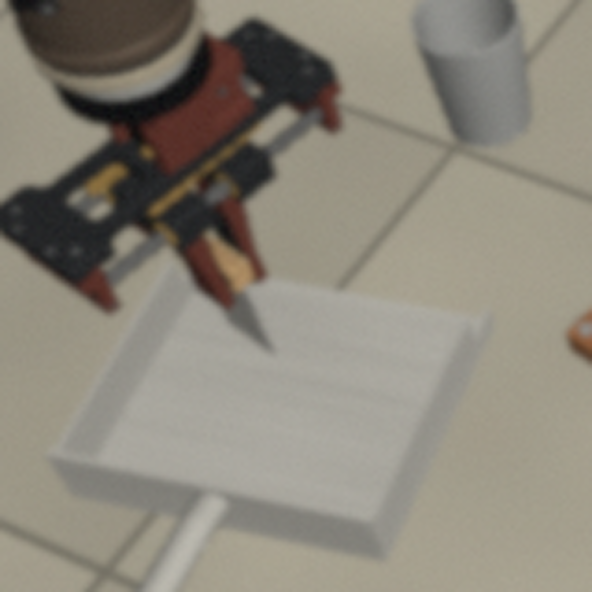

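View pics/t4c.png

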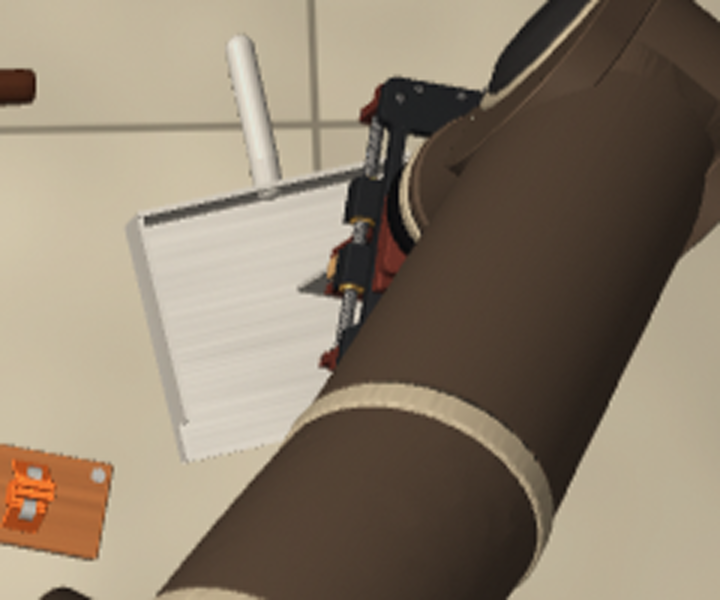

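The card seems to have swung in the grip while moving: its lower corner shows at (499.7,166) in the top view and (143.5,235) in the scene view. I'll measure the tilt.

```bash
python3 - <<'E'
from h import *
S=cam("scene");T=cam("top")
a=cv2.resize(S["image"][195:255,110:170,::-1],None,fx=10,fy=10,interpolation=cv2.INTER_CUBIC);cv2.imwrite("pics/s5c.png",a)
a=cv2.resize(T["image"][140:190,490:540,::-1],None,fx=12,fy=12,interpolation=cv2.INTER_CUBIC);cv2.imwrite("pics/t5c.png",a)
print(tri(T,(499.7,165.8),S,(143.3,234.9)))
# expected corner if upright
R=np.array(arm.observe()["tool_rot"]);p=np.array(arm.observe()["eef_pos"])
for s in(-1,1):
    X=p+R@np.array([0,.02*s,.052]);print(X,proj(T,X),proj(S,X))
E
```

```text
(array([ 0.61813306, -0.27977499,  0.06920219]), np.float64(0.0007668440205125064))
[ 0.62055206 -0.2741752   0.07572207] [498.13794019 163.95651078] [144.16435201 234.84227616]
[ 0.61277006 -0.31341091  0.0757329 ] [517.30472196 167.34385355] [131.41021425 226.09959187]
```

View pics/s5c.png

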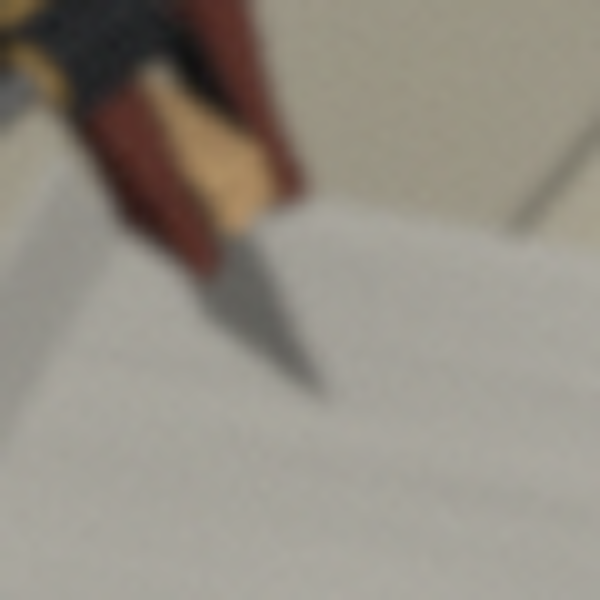

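View pics/t5c.png

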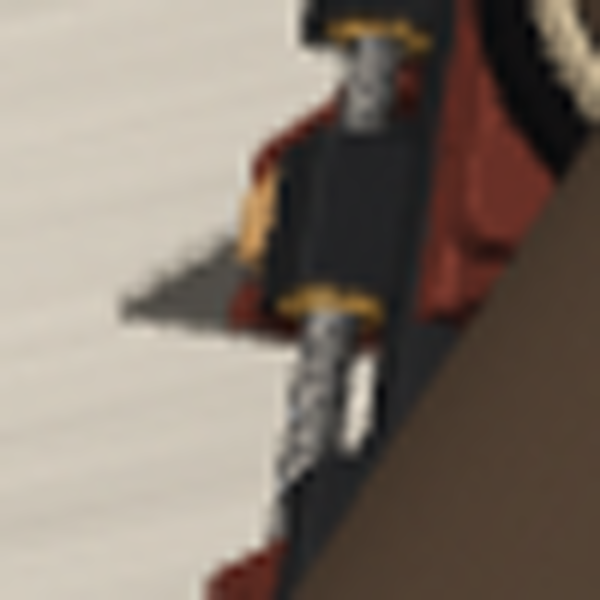

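```bash
python3 - <<'E'
from h import *
S=cam("scene");T=cam("top")
st=arm.observe();R=np.array(st["tool_rot"]);p=np.array(st["eef_pos"])
def cp(c,q):
    o,d=ray(c,q);n=R[:,0];t=((p-o)@n)/(d@n);X=o+d*t;return (R.T@(X-p)*1000).round(1),X.round(4)
g=lambda x,y:(110+x/10-.45,195+y/10-.45); h=lambda x,y:(490+x/12-.46,140+y/12-.46)
for q in [(326,397),(290,362),(250,328),(205,288)]: print("S bottom",cp(S,g(*q)))
for q in [(265,235),(300,310)]: print("S side",cp(S,g(*q)))
for q in [(122,306),(232,328)]: print("T",cp(T,h(*q)))
E
```

```text
S bottom (array([  0. , -12.3,  56. ]), array([ 0.6192, -0.2817,  0.0719]))
S bottom (array([ 0. , -3.1, 50.6]), array([ 0.6174, -0.2907,  0.0773]))
S bottom (array([ 0. ,  8.1, 47.2]), array([ 0.6152, -0.3016,  0.0807]))
S bottom (array([ 0. , 20.3, 42.4]), array([ 0.6128, -0.3136,  0.0854]))
S side (array([  0. , -16.8,  -3.9]), array([ 0.6199, -0.2772,  0.1318]))
S side (array([  0. , -17.7,  20.9]), array([ 0.6202, -0.2763,  0.107 ]))
T (array([  0. , -14.5,  58.9]), array([ 0.6196, -0.2796,  0.069 ]))
T (array([ 0. ,  5.4, 60.6]), array([ 0.6157, -0.299 ,  0.0672]))
```

The lower edge is tilted a few degrees in the grip, with its +y corner lowest, about 57 mm below the TCP. I'll lower it until that corner almost touches, then settle it with a light grip.

>>> servo_tool(series=[[[0.1, 0.1, 2, 0, 0, 0], [0.2, 0.1, 4, 0, 0, 0], [0.2, 0.1, 5.3, 0, 0, 0], [0.2, 0.1, 6, 0, 0, 0], [0.2, 0.1, 6, 0, 0, 0]]])

```text
time_s: 6.4
eef_pos: [0.6176, -0.2948, 0.0661]
tool_rot: [[0.981, -0.195, -0.001], [-0.195, -0.981, 0.0], [-0.001, -0.0, -1.0]]
force: [0.0, -1.4, -0.0]
width: 0.0141
```

>>> servo_tool(series=[[[0, 0, 0.2, 0, 0, 0], [0, 0, 0.3, 0, 0, 0], [0, 0, 0.4, 0, 0, 0], [0, 0, 0.4, 0, 0, 0]]], newtons=5)

```text
time_s: 6.8
eef_pos: [0.618, -0.295, 0.0629]
tool_rot: [[0.981, -0.195, 0.0], [-0.195, -0.981, -0.0], [0.0, -0.0, -1.0]]
force: [0.4, 0.8, -1.0]
width: 0.0141
```

```bash
python3 - <<'E'
from h import *
import go
go.delta(.616,-.294,.058)
S=cam("scene");T=cam("top")
a=cv2.resize(S["image"][190:270,90:190,::-1],None,fx=7,fy=7,interpolation=cv2.INTER_CUBIC);cv2.imwrite("pics/s6c.png",a)
E
```

```text
t 6.8 pos [ 0.618  -0.295   0.0629] F [ 0.4  0.8 -1. ] w 0.0141 j [-0.    0.73  0.59  1.61 -0.48  0.95  0.56]
delta cm [-0.22 -0.06  0.49] rot [-0.    -0.     0.004] rows 0.10851278582636821 0.025813183919076298
```

View pics/s6c.png

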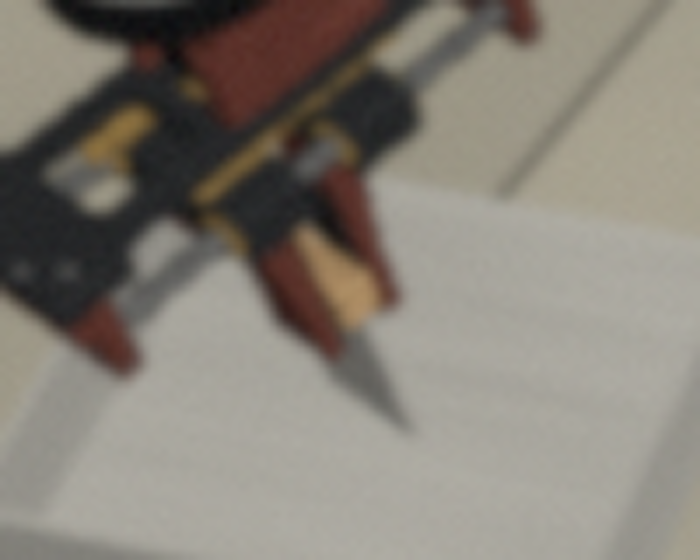

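>>> servo_tool(series=[[[0, 0, 0.1, 0, 0, 0], [0, 0, 0.2, 0, 0, 0], [0, 0, 0.3, 0, 0, 0], [0, 0, 0.4, 0, 0, 0], [0, 0, 0.4, 0, 0, 0]]], newtons=3)

```text
time_s: 7.4
eef_pos: [0.6178, -0.2949, 0.0584]
tool_rot: [[0.981, -0.195, -0.0], [-0.195, -0.981, 0.0], [-0.0, -0.0, -1.0]]
force: [-0.4, -0.2, -0.2]
width: 0.0143
```

>>> servo_tool(series=[[[0, 0, 0.1, 0, 0, 0], [0, 0, 0.2, 0, 0, 0], [0, 0, 0.2, 0, 0, 0]]])

```text
time_s: 7.7
eef_pos: [0.6179, -0.295, 0.0566]
tool_rot: [[0.981, -0.195, 0.0], [-0.195, -0.981, 0.0], [0.0, -0.0, -1.0]]
force: [-0.4, 0.2, -1.2]
width: 0.0143
```

```bash
python3 - <<'E'
from h import *
import go
go.delta(.616,-.294,.058)
S=cam("scene");T=cam("top")
a=cv2.resize(S["image"][190:270,90:190,::-1],None,fx=7,fy=7,interpolation=cv2.INTER_CUBIC);cv2.imwrite("pics/s7c.png",a)
E
```

```text
t 7.7 pos [ 0.6179 -0.295   0.0566] F [-0.4  0.2 -1.2] w 0.0143 j [ 0.    0.74  0.58  1.61 -0.48  0.94  0.56]
delta cm [-0.21 -0.06 -0.14] rot [-0.    -0.     0.004] rows 0.051670025037056956 0.025559098677797043
```

View pics/s7c.png

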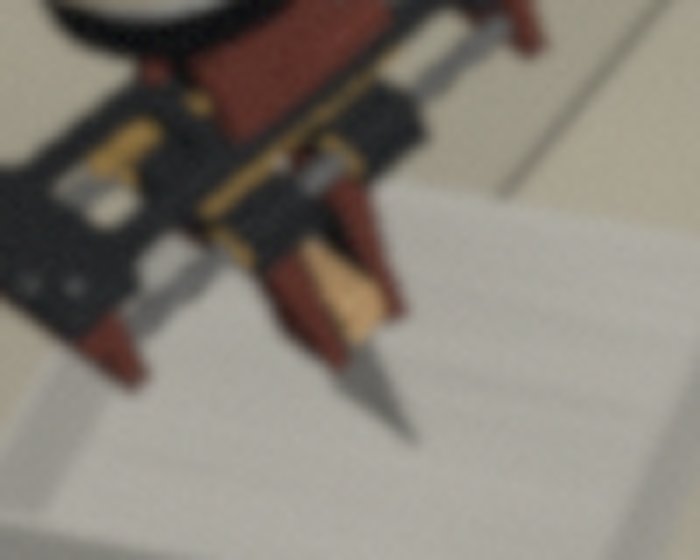

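>>> servo_tool(series=[[[0, 0, 0.1, 0, 0, 0], [0, 0, 0.2, 0, 0, 0], [0, 0, 0.3, 0, 0, 0], [0, 0, 0.3, 0, 0, 0]]])

```text
time_s: 8.2
eef_pos: [0.618, -0.2951, 0.0538]
tool_rot: [[0.981, -0.195, 0.0], [-0.195, -0.981, -0.0], [0.0, 0.0, -1.0]]
force: [-0.6, 0.0, 4.1]
width: 0.0141
```

```bash
python3 - <<'E'
from h import *
import go
go.delta(.616,-.294,.058)
S=cam("scene")
a=cv2.resize(S["image"][190:270,90:190,::-1],None,fx=7,fy=7,interpolation=cv2.INTER_CUBIC);cv2.imwrite("pics/s8c.png",a)
E
```

```text
t 8.2 pos [ 0.618  -0.2951  0.0538] F [-0.6  0.   4.1] w 0.0141 j [ 0.    0.75  0.58  1.61 -0.48  0.93  0.56]
delta cm [-0.22 -0.07 -0.42] rot [ 0.    -0.     0.004] rows 0.0951012108170656 0.025555288746258724
```

View pics/s8c.png

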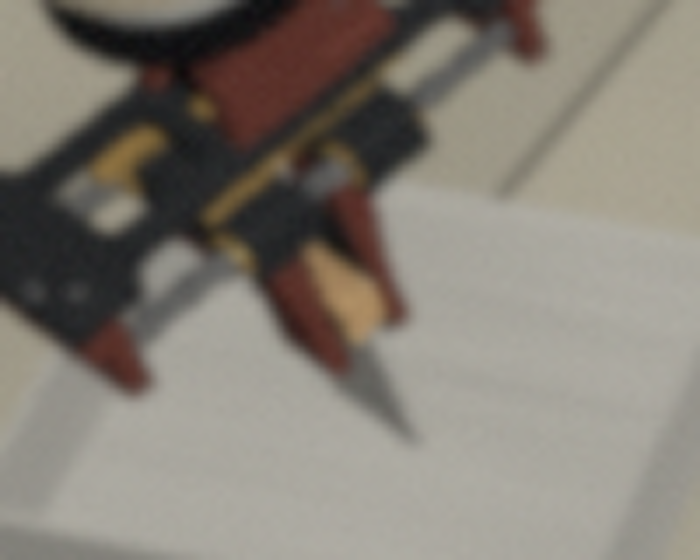

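The force reads 4 N upward and the corner stays put at (415,441), so the card is standing on the pan floor. Releasing it.

>>> servo_tool(series=[[[0, 0, -0.1, 0, 0, 0], [0, 0, -0.1, 0, 0, 0], [0, 0, -0.1, 0, 0, 0], [0, 0, -0.1, 0, 0, 0], [0, 0, -0.1, 0, 0, 0]]], claw=0.6)

```text
time_s: 8.75
eef_pos: [0.6178, -0.2949, 0.0544]
tool_rot: [[0.981, -0.195, -0.0], [-0.195, -0.981, 0.0], [-0.0, -0.0, -1.0]]
force: [0.5, -0.2, -0.1]
width: 0.0505
```

>>> servo_tool(series=[[[0, 0, -1, 0, 0, 0], [0, 0, -3, 0, 0, 0], [0, 0, -6, 0, 0, 0], [0, 0, -10, 0, 0, 0], [0, 0, -14.5, 0, 0, 0]]])

```text
time_s: 9.25
eef_pos: [0.6173, -0.2947, 0.201]
tool_rot: [[0.981, -0.195, -0.001], [-0.195, -0.981, 0.0], [-0.001, -0.0, -1.0]]
force: [1.6, 0.1, 0.6]
width: 0.0525
```

```bash
python3 - <<'E'
from h import *
import go
go.delta(.5092,.0447,.2)
S=cam("scene")
a=cv2.resize(S["image"][170:330,60:240,::-1],None,fx=4,fy=3.7,interpolation=cv2.INTER_CUBIC);cv2.imwrite("pics/s9c.png",a)
E
```

```text
t 9.25 pos [ 0.6173 -0.2947  0.201 ] F [1.6 0.1 0.6] w 0.0525 j [-0.05  0.6   0.67  1.49 -0.39  1.18  0.49]
delta cm [-17.22 -31.19   0.12] rot [-0.     0.001  0.004] rows 7.124711161480924 0.025736437317336557
```

View pics/s9c.png

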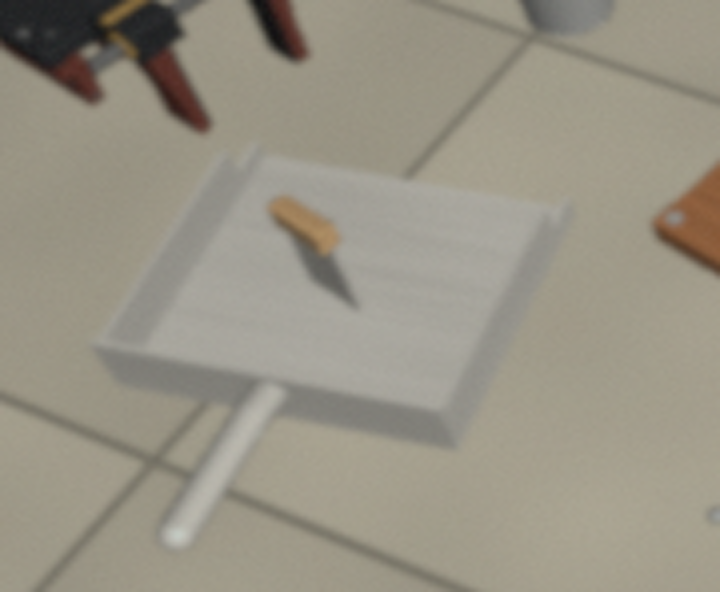

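The card stands upright in the pan, with its bar at about (305,225) in the crop, and the pan hasn't moved. Now the wide clip.

>>> servo_tool(series=[[[-2.2, -3.9, 0, 0, 0, 0], [-4.4, -7.8, 0, 0, 0, 0], [-6.6, -11.7, 0, 0, 0, 0], [-8.8, -15.6, 0, 0, 0, 0], [-11, -19.5, 0, 0, 0, 0]]])

```text
time_s: 9.8
eef_pos: [0.5473, -0.0808, 0.2002]
tool_rot: [[0.981, -0.195, 0.001], [-0.195, -0.981, 0.0], [0.001, -0.001, -1.0]]
force: [1.0, 1.2, 0.8]
width: 0.0526
```

>>> servo_tool(series=[[[-2.2, -3.9, 0, 0, 0, 0], [-4.4, -7.8, 0, 0, 0, 0], [-6.2, -11.7, 0, 0, 0, 0], [-6.2, -11.7, 0, 0, 0, 0], [-6.2, -11.7, 0, 0, 0, 0]]])

```text
time_s: 10.3
eef_pos: [0.51, 0.0455, 0.2002]
tool_rot: [[0.981, -0.192, 0.001], [-0.192, -0.981, 0.001], [0.001, -0.001, -1.0]]
force: [0.0, 0.3, 0.1]
width: 0.0533
```

```bash
python3 - <<'E'
from m import *
import go
go.delta(.5092,.0447,.106)
S=cam("scene")
for a,b,c,ar in bars(S,(220,190,340,290),(14,70,85),(20,125,255)): print("S",a.round(1),ar)
E
```

```text
t 10.3 pos [0.51   0.0455 0.2002] F [0.  0.3 0.1] w 0.0533 j [-0.74  0.27  0.68  1.93 -0.2   1.01 -0.16]
delta cm [-0.07  0.1   9.42] rot [-0.001 -0.001  0.006] rows 1.884168425204392 0.0436274909284379
S [299.1 233.7] 173.30555555555554
```

>>> servo_tool(series=[[[-0.1, 0.1, 3, 0, 0, 0], [-0.1, 0.1, 6, 0, 0, 0], [-0.1, 0.1, 8.4, 0, 0, 0], [-0.1, 0.1, 9.5, 0, 0, 0], [-0.1, 0.1, 9.5, 0, 0, 0]]])

```text
time_s: 10.85
eef_pos: [0.5083, 0.0421, 0.1038]
tool_rot: [[0.98, -0.197, -0.002], [-0.197, -0.98, -0.001], [-0.002, 0.002, -1.0]]
force: [0.5, -0.0, 0.3]
width: 0.0529
```

>>> servo_tool(series=[[[0, 0, 0, 0, 0, 0], [0, 0, 0, 0, 0, 0], [0, 0, 0, 0, 0, 0], [0, 0, 0, 0, 0, 0], [0, 0, 0, 0, 0, 0]]], claw=0, newtons=58)

```text
time_s: 11.35
eef_pos: [0.509, 0.044, 0.1051]
tool_rot: [[0.981, -0.194, 0.001], [-0.194, -0.981, 0.0], [0.001, -0.001, -1.0]]
force: [0.2, -1.0, 0.3]
width: 0.0161
```

>>> servo_tool(series=[[[0, 0, 0, 0, 0, 0], [0, 0, 0, 0, 0, 0], [0, 0, 0, 0, 0, 0]]])

```text
time_s: 11.65
eef_pos: [0.5087, 0.044, 0.105]
tool_rot: [[0.981, -0.195, -0.0], [-0.195, -0.981, 0.001], [-0.0, -0.001, -1.0]]
force: [-2.7, 0.5, 5.7]
width: 0.0136
```

```bash
python3 - <<'E'
from h import *
import go
go.delta(.5092,.0447,.106)
S=cam("scene");T=cam("top")
a=cv2.resize(S["image"][170:290,240:360,::-1],None,fx=5,fy=5,interpolation=cv2.INTER_CUBIC);cv2.imwrite("pics/s10c.png",a)
E
```

```text
t 11.65 pos [0.5087 0.044  0.105 ] F [-2.7  0.5  5.7] w 0.0136 j [-0.67  0.41  0.62  2.03 -0.33  0.8  -0.05]
delta cm [ 0.04 -0.08 -0.1 ] rot [-0.001  0.     0.004] rows 0.026683659062193655 0.0260893153018887
```

View pics/s10c.png

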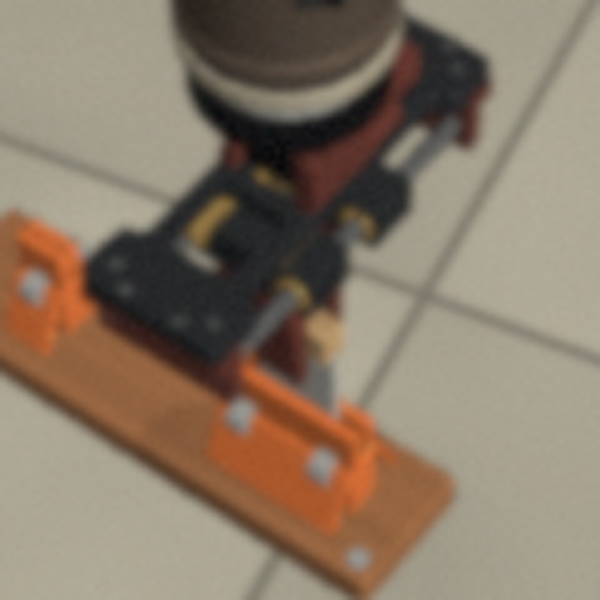

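The bar is held (13.6 mm) and visible between the fingers at about (325,335). I'll pull it straight up, slowly at first.

>>> servo_tool(series=[[[0, 0, -0.5, 0, 0, 0], [0, 0, -1, 0, 0, 0], [0, 0, -1.5, 0, 0, 0], [0, 0, -2, 0, 0, 0], [0, 0, -2.5, 0, 0, 0]]])

```text
time_s: 12.25
eef_pos: [0.5087, 0.0438, 0.1303]
tool_rot: [[0.981, -0.195, -0.0], [-0.195, -0.981, 0.0], [-0.0, -0.0, -1.0]]
force: [0.3, -0.6, -1.1]
width: 0.0139
```

>>> servo_tool(series=[[[0, 0, -1, 0, 0, 0], [0, 0, -2, 0, 0, 0], [0, 0, -3, 0, 0, 0], [0, 0, -3.5, 0, 0, 0], [0, 0, -3.5, 0, 0, 0]]])

```text
time_s: 12.75
eef_pos: [0.5093, 0.0439, 0.1657]
tool_rot: [[0.981, -0.195, 0.002], [-0.195, -0.981, 0.001], [0.002, -0.001, -1.0]]
force: [0.5, -0.4, -0.4]
width: 0.0137
```

```bash
python3 - <<'E'
from h import *
import go
go.delta(.5335,.270,.225)
S=cam("scene");T=cam("top")
a=cv2.resize(S["image"][150:270,240:360,::-1],None,fx=5,fy=5,interpolation=cv2.INTER_CUBIC);cv2.imwrite("pics/s11c.png",a)
E
```

```text
t 12.75 pos [0.5093 0.0439 0.1657] F [ 0.5 -0.4 -0.4] w 0.0137 j [-0.72  0.32  0.67  1.97 -0.25  0.93 -0.12]
delta cm [ -2.02 -22.65  -5.9 ] rot [-0.001 -0.002  0.004] rows 4.6989874551048505 0.029742740173766744
```

View pics/s11c.png

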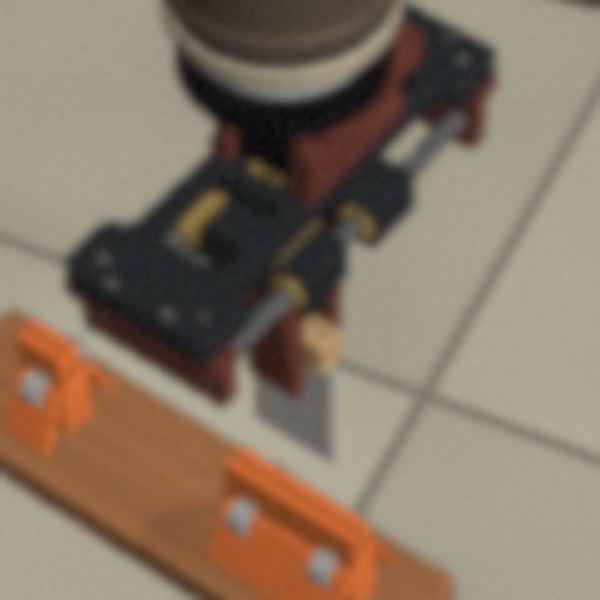

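The second card is out, with its lower corner at about (330,455) in the crop. I'll raise it, then cross to the tiffin gently.

>>> servo_tool(series=[[[0, 0, -2, 0, 0, 0], [0, 0, -4, 0, 0, 0], [0, -0.8, -6, 0, 0, 0], [-0.2, -2.5, -6.5, 0, 0, 0], [-0.4, -5, -6.5, 0, 0, 0]]])

```text
time_s: 13.35
eef_pos: [0.515, 0.093, 0.2304]
tool_rot: [[0.98, -0.197, 0.001], [-0.197, -0.98, 0.0], [0.001, -0.001, -1.0]]
force: [0.6, 1.1, 0.5]
width: 0.0136
```

>>> servo_tool(series=[[[-0.3, -3, 0, 0, 0, 0], [-0.6, -6, 0, 0, 0, 0], [-0.9, -9, 0, 0, 0, 0], [-1.2, -12, 0, 0, 0, 0], [-1.4, -14.5, 0, 0, 0, 0]]])

```text
time_s: 13.85
eef_pos: [0.5286, 0.2404, 0.2288]
tool_rot: [[0.981, -0.194, -0.001], [-0.194, -0.981, -0.0], [-0.001, 0.001, -1.0]]
force: [0.6, 0.1, -0.7]
width: 0.0139
```

>>> servo_tool(series=[[[-0.1, -1.8, 0, 0, 0, 0], [-0.2, -2.7, 0, 0, 0, 0], [-0.2, -3.1, 0, 0, 0, 0], [-0.2, -3.1, 0, 0, 0, 0]]])

```text
time_s: 14.25
eef_pos: [0.5333, 0.2686, 0.2295]
tool_rot: [[0.981, -0.195, -0.0], [-0.195, -0.981, -0.001], [-0.0, 0.001, -1.0]]
force: [-0.7, -0.5, -0.6]
width: 0.0138
```

```bash
python3 - <<'E'
from h import *
import go
go.delta(.5335,.270,.159)
S=cam("scene");T=cam("top")
a=cv2.resize(S["image"][170:350,330:480,::-1],None,fx=3.3,fy=3.3,interpolation=cv2.INTER_CUBIC);cv2.imwrite("pics/s12c.png",a)
a=cv2.resize(T["image"][150:270,170:310,::-1],None,fx=4.5,fy=4.5,interpolation=cv2.INTER_CUBIC);cv2.imwrite("pics/t12c.png",a)
E
```

```text
t 14.25 pos [0.5333 0.2686 0.2295] F [-0.7 -0.5 -0.6] w 0.0138 j [-0.99  0.4   0.6   1.69 -0.24  1.13 -0.52]
delta cm [-0.01 -0.14  7.05] rot [0.001 0.    0.003] rows 1.409683131910993 0.021950812668143055
```

View pics/s12c.png

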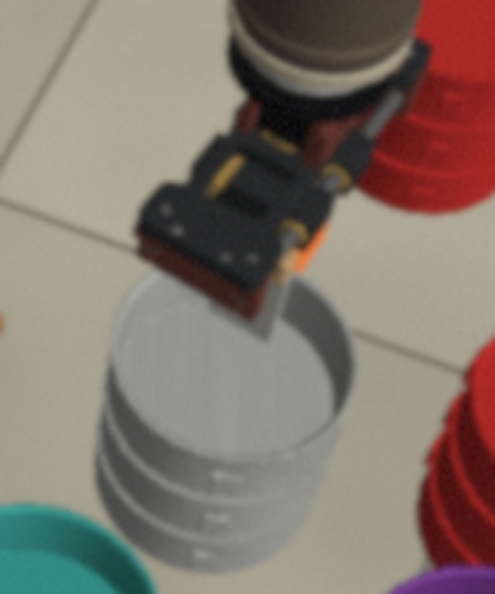

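View pics/t12c.png

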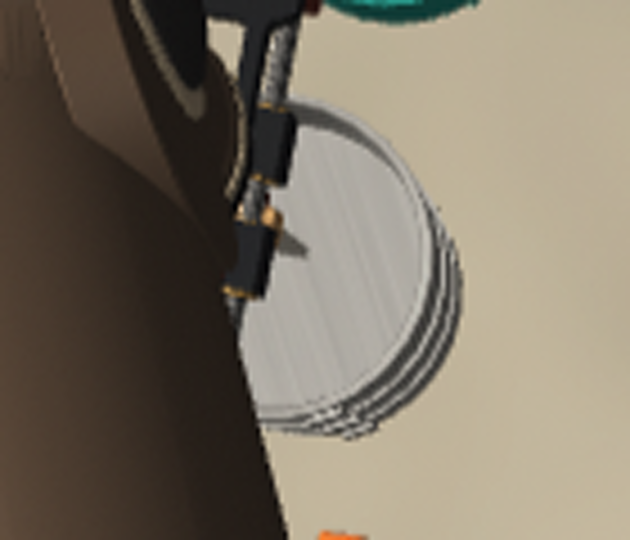

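```bash
python3 - <<'E'
from h import *
S=cam("scene");T=cam("top")
X,e=tri(T,(238.1,206.7),S,(410.8,272));print(X,e)
s=arm.observe();R=np.array(s["tool_rot"]);p=np.array(s["eef_pos"]);print("tool",R.T@(X-p)*1000)
for k in(-1,1): print(p+R@np.array([0,.02*k,.052]))
E
```

```text
[0.52630589 0.26827655 0.15650976] 0.0327882022623598
tool [-6.95859743  1.25069343 73.36457776]
[0.53729644 0.28774836 0.17787599]
[0.52944635 0.24852623 0.17787482]
```

```bash
python3 - <<'E'
from h import *
S=cam("scene");T=cam("top")
print("S exp",proj(S,(.5373,.2877,.1779)),"seen (410.8,272)"); print("T exp",proj(T,(.5294,.2485,.1779)),"seen (238.1,206.7)")
s=arm.observe();R=np.array(s["tool_rot"]);p=np.array(s["eef_pos"])
for c,q in((S,(410.8,272)),(T,(238.1,206.7))):
    o,d=ray(c,q);n=R[:,0];t=((p-o)@n)/(d@n);print((R.T@(o+d*t-p)*1000).round(1))
E
```

```text
S exp [411.68320241 273.42504974] seen (410.8,272)
T exp [238.34060992 205.7163227 ] seen (238.1,206.7)
[ -0.  -17.2  49.6]
[-0.  17.1 70.2]
```

Both visible lower corners match an upright card to within 1.5 px. Now I'll lower it into the top tier.

>>> servo_tool(series=[[[0, -0.1, 1.5, 0, 0, 0], [0, -0.1, 3.5, 0, 0, 0], [0, -0.1, 5.3, 0, 0, 0], [0, -0.1, 6.6, 0, 0, 0], [0, -0.1, 6.6, 0, 0, 0]]])

```text
time_s: 15.05
eef_pos: [0.5321, 0.2697, 0.1613]
tool_rot: [[0.981, -0.195, -0.003], [-0.195, -0.981, -0.002], [-0.003, 0.003, -1.0]]
force: [-0.1, -0.2, 0.0]
width: 0.0135
```

>>> servo_tool(series=[[[0, 0, 0.1, 0, 0, 0], [0, 0, 0.2, 0, 0, 0], [0, 0, 0.4, 0, 0, 0], [0, 0, 0.5, 0, 0, 0], [0, 0, 0.5, 0, 0, 0]]], newtons=5)

```text
time_s: 15.55
eef_pos: [0.5334, 0.2704, 0.1588]
tool_rot: [[0.981, -0.195, 0.0], [-0.195, -0.981, 0.0], [0.0, -0.0, -1.0]]
force: [-0.6, -0.5, -0.6]
width: 0.0139
```

```bash
python3 - <<'E'
from h import *
import go
go.delta(.5335,.270,.156)
S=cam("scene");T=cam("top")
a=cv2.resize(S["image"][200:350,330:480,::-1],None,fx=4,fy=4,interpolation=cv2.INTER_CUBIC);cv2.imwrite("pics/s13c.png",a)
E
```

```text
t 15.55 pos [0.5334 0.2704 0.1588] F [-0.6 -0.5 -0.6] w 0.0139 j [-0.97  0.47  0.57  1.77 -0.3   0.99 -0.48]
delta cm [0.02 0.04 0.28] rot [-0.    -0.     0.004] rows 0.05654077575782681 0.026332477650928995
```

View pics/s13c.png

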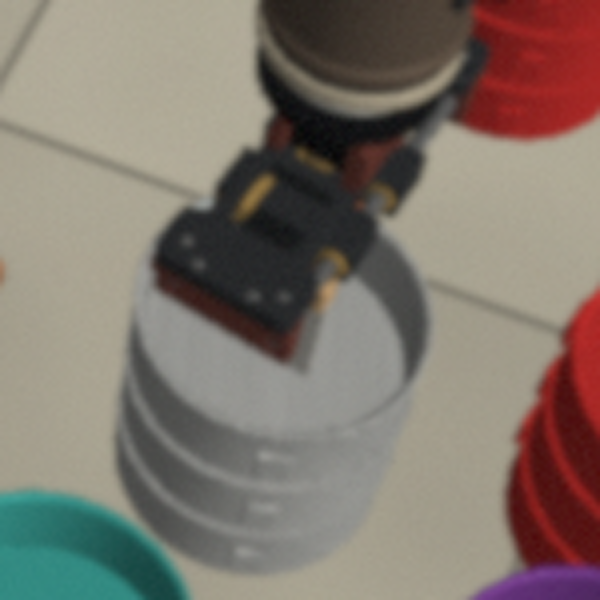

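>>> servo_tool(series=[[[0, 0, 0.1, 0, 0, 0], [0, 0, 0.2, 0, 0, 0], [0, 0, 0.3, 0, 0, 0], [0, 0, 0.3, 0, 0, 0]]], newtons=3)

```text
time_s: 16.05
eef_pos: [0.5332, 0.2703, 0.1554]
tool_rot: [[0.981, -0.195, -0.0], [-0.195, -0.981, -0.0], [-0.0, 0.0, -1.0]]
force: [0.4, -0.1, -0.8]
width: 0.014
```

>>> servo_tool(series=[[[0, 0, 0.1, 0, 0, 0], [0, 0, 0.2, 0, 0, 0], [0, 0, 0.2, 0, 0, 0]]])

```text
time_s: 16.35
eef_pos: [0.5337, 0.2705, 0.1541]
tool_rot: [[0.981, -0.195, 0.001], [-0.195, -0.981, 0.001], [0.001, -0.001, -1.0]]
force: [-0.2, -0.6, 4.8]
width: 0.014
```

Contact: 4.8 N upward at TCP 0.154, where about 0.155 was expected. Releasing and backing off straight up.

>>> servo_tool(series=[[[0, 0, -0.1, 0, 0, 0], [0, 0, -0.1, 0, 0, 0], [0, 0, -0.1, 0, 0, 0], [0, 0, -0.1, 0, 0, 0], [0, 0, -0.1, 0, 0, 0]]], claw=0.5)

```text
time_s: 16.85
eef_pos: [0.5333, 0.2703, 0.1545]
tool_rot: [[0.981, -0.195, -0.0], [-0.195, -0.981, -0.0], [-0.0, 0.0, -1.0]]
force: [-0.2, -0.1, -0.1]
width: 0.0438
```

>>> servo_tool(series=[[[0, 0, -1, 0, 0, 0], [0, 0, -3, 0, 0, 0], [0, 0, -6, 0, 0, 0], [0, 0, -10, 0, 0, 0], [0, 0, -14, 0, 0, 0]]])

```text
time_s: 17.35
eef_pos: [0.5332, 0.27, 0.2967]
tool_rot: [[0.981, -0.195, 0.0], [-0.195, -0.981, -0.0], [0.0, 0.0, -1.0]]
force: [0.0, 1.4, -0.3]
width: 0.0441
```

>>> servo_tool(series=[[[-3, 0, 0, 0, 0, 0], [-7, 0, 0, 0, 0, 0], [-11, 0, 0, 0, 0, 0], [-14, 0, 0, 0, 0, 0], [-14, 0, 0, 0, 0, 0]]])

```text
time_s: 17.85
eef_pos: [0.3927, 0.2989, 0.2955]
tool_rot: [[0.982, -0.19, -0.002], [-0.19, -0.982, 0.002], [-0.002, -0.002, -1.0]]
force: [-0.1, 1.1, -0.2]
width: 0.0439
```

```bash
python3 - <<'E'
from h import *
S=cam("scene");T=cam("top")
print(arm.observe()["time_s"])
cv2.imwrite("pics/s14.png",S["image"][:,:,::-1]);cv2.imwrite("pics/t14.png",T["image"][:,:,::-1])
E
```

```text
17.95
```

View pics/s14.png

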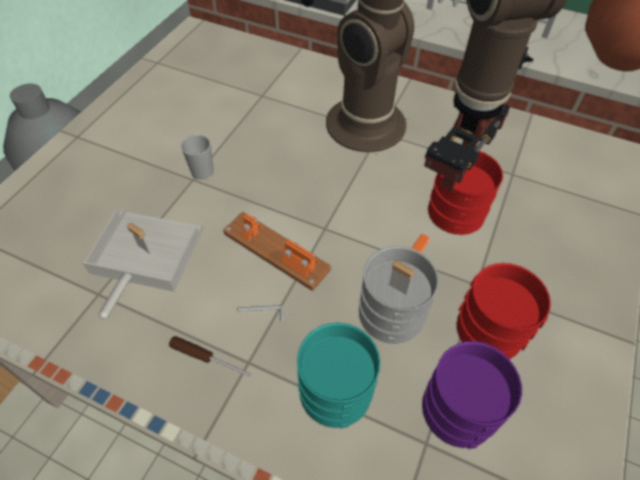

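View pics/t14.png

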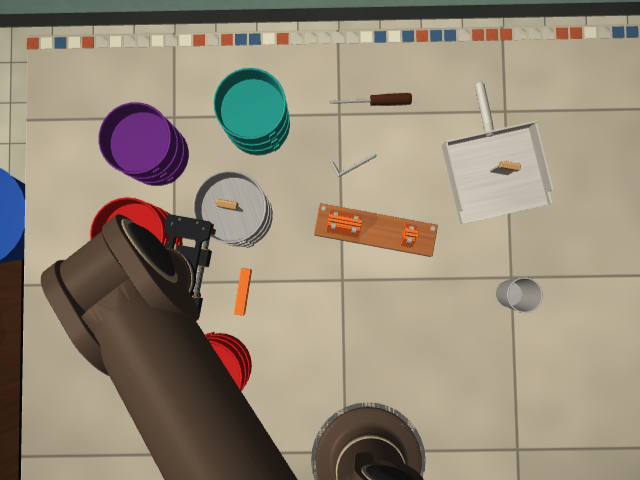

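Both cards are standing in place. In the scene view the bars are at (136,230) in the dustpan and (402,269) in the tiffin. In the top view they are at (508,167) and (227,204). Both clips are empty, and the containers look unmoved and level. The gripper is clear, so I'm handing in.

>>> servo_tool(series=[[[0, 0, 0, 0, 0, 0], [0, 0, 0, 0, 0, 0], [0, 0, 0, 0, 0, 0]]])

```text
time_s: 18.25
eef_pos: [0.3969, 0.297, 0.2945]
tool_rot: [[0.981, -0.196, 0.0], [-0.196, -0.981, -0.001], [0.0, 0.001, -1.0]]
force: [-0.9, -0.0, -0.0]
width: 0.0438
```

```bash
python3 - <<'E'
from rig import arm
import numpy as np
s=arm.observe();print(s["time_s"],np.abs(s["joint_vel"]).max(),s["force"])
print(arm.job_done())
E
```

```text
18.25 0.004010614613662321 [-0.91181579 -0.03835864 -0.04018542]
the job is handed in; nothing more can be done
None
```

I drew the narrow-clip card straight up and stood it in the aluminium dustpan. Then I drew the wide-clip card and stood it in the top tier of the steel tiffin. The job was handed in at 18.25 s with the arm still and touching nothing.

- **Last pictures:** both views show each card upright in its container and both clips empty. The tiffin and dustpan looked unmoved and level; I judged that by eye and did not measure them again.
- **Forces:** the highest wrist-force reading between moves was about 6 N, when the fingers closed on the wide card.
- **Positions:** the measured bar height (125.5 mm) and clip spacing (140.1 mm) matched the text. The tiffin rim measured about 144 mm against 150 mm given, from hand-read points.
- **Tilt:** the first card looked tilted in the grip on the way to the dustpan. My estimates disagreed, from about 4° to 22°, and I did not settle it. I lowered the card until it pressed on the pan floor at about 4 N, and it stood upright on release.

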